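# Fit the diffuser cell on the candling lamp

## Task

Fit the diffuser cell (the knurled cap with the white disc) on the upright barrel of the candling lamp: set it over the barrel, turn it until its hidden keyways drop over the cross pin, and push it down fully home against the spring ring. The program finishes while holding it there: keep pushing the cell home with the gripper, and do not let go. Leave the other things on the table where they are.

Things in the scene. Friction and masses are not known exactly. Their poses are not given: they have to be found in the camera images.
- diffuser_cell: Diffuser cell: dark steel cap with knurled side, 63 mm across, 42 mm high, closed above by a white frosted disc, open below, 0.15 kg, standing on the table. Grip it from above across its diameter. Bore 43 mm wide, 36 mm deep; hidden in it four straight keyways, 9 mm wide, 6.5 mm deep, run up from the open end, on its own +x, +y, -x, -y. Origin: centre of the open underside, z up.
- cell_top (a point): Centre of the cell's upper rim plane, 42 mm above its underside.
- lamp: Candling lamp, screwed to the table: round foot 104 mm across, 28 mm high, rocker switch on its rim, with an upright aluminium barrel of 40 mm diameter in the centre, rising to 76 mm above the table, the last 5 mm tapering to 32 mm. A cross pin goes through the barrel. Origin: centre of the foot's underside, z up along the barrel.
- barrel_top (a point): Centre of the top of the lamp's barrel, 76 mm above the table, on the barrel's axis.
- pin_height (a point): Middle of the level cross pin, on the barrel's axis 62.5 mm above the table. Pin 5 mm thick, stands out 7 mm on both sides; its direction varies freely and no listed axes show it. An unmatched cell rests on it, underside 65 mm above the table; a match recurs every 90 degrees of turn (good within about 5 degrees either way), found by turning while pressing lightly; then the cell drops.
- spring_ring (a joint): Steel ring 53 mm across on a coil spring round the barrel. 0 = up, ring top 48 mm above the table; grows as pressed down, to its stop at 0.006 m (ring top and the cell's underside then 42 mm above the table: cell home). It pushes back with 4 N at the top, 7.6 N at the stop, and lifts the cell when let go.
- loupe: Black eye loupe, a small cup 38 mm across and 30 mm high, standing on its rim. Bystander. Origin at the centre of its underside
- wax_tin: Round wax tin with lid, 72 mm across, 35 mm high. Bystander. Origin at the centre of its underside
- wedge: Dark wooden packing wedge 64 x 10 x 20 mm. Bystander. Origin at the centre of its underside
- seal_blank_7: Square seal stone 19 x 19 mm, 56 mm tall, standing. Bystander. Origin at the centre of its underside
- marker: Marker pen 135 mm long, 17 mm thick, lying. Bystander. Origin at the centre of its underside
- sand_block: Sanding block 41 x 71 x 25 mm. Bystander. Origin at the centre of its underside
- small_hammer: Small hammer with wooden handle, 170 mm long, lying. Bystander. Origin at the centre of its underside
- tape_roll: Roll of tape 100 mm across, 25 mm high. Bystander. Origin at the centre of its underside

How it is judged:
By the outcome, as a careful person would: the job done as asked, in the order asked, and still so for the second after the job is handed in, while the arm keeps its last pose, push and grip.
It also fails if it takes over 51 s, if anything falls off the work surface, if the arm or the gripper's body presses on something with over 40 N, if the wrist force passes 120 N, or if a joint passes its speed limit or range.

## Robot

A 6-joint arm with a two-finger parallel gripper is mounted at the origin on a cart in front of the work surface, level with it; the furniture and walls round the work are solid. World frame = base frame: x ahead of the robot, y to its left, z up, the work surface at z = 0. Lengths are in m, angles in rad, forces in N, time in s.
With the tool pointing down it reaches from about 0.3 to 0.875 m from the base axis. Payload 6.4 kg.
Tool frame: the origin (TCP) lies midway between the tips of the shut fingers; the grasp point (between the pads) lies 19 mm behind it; z points along the fingers, x is the direction in which the jaws open and shut, and the axes are right-handed (so a half turn about z gives the same grasp; the last joint's range is limited). The gripper opens to 88 mm and grips with 3 to 60 N. Pads are 18 mm wide; open, the fingers measure 123 mm over their backs; the gripper's body (75 mm by 187 mm) begins 45 mm behind the grasp point.
Start: joints at [1.084, 0.181, 1.607, -0, 1.354, -0.206], TCP at [0.159, 0.552, 0.239] pointing down, gripper open.
Joint ranges: [-2.99, 2.99], [-0.89, 2.07], [0.3, 2.58], [-1.14, 4.28], [0, 2.63], [-3.12, 3.12]. Speed limits (rad/s): [2.57, 2.57, 3.01, 3.14, 3.14, 3.14].

## Interface

Orientations are given as a unit quaternion [w, x, y, z].
In Python, from station import robot gives the robot as it stands.
- The arm moves only by the tool play_rows, never from a script. Its argument "moves" is a list of rows, each a list of 7 numbers: the shift along the world's x, y, z in mm, then the turn, a rotation vector about the world's x, y, z in rad, then the opening, from 0 (shut) to 1 (fully open). A call has 1 to 12 rows; each row is the pose to reach, as a shift and turn from the pose commanded when the call began; what a row does not reach only later rows make up. A row lasts 1/10 s, in which the tool goes at most 50 mm and 8.59 degrees, less where a joint would pass 70% of its speed; a pose out of reach is approached as far as the arm can. A call with a gripper value outside its range is refused whole. The fingers move at their own pace and stop on an object; the grip force is fixed at half the most. Time passes only in rows, so rows that repeat a pose let the fingers close. It gives the time, the measured TCP pose, the force and the opening at its end, in the units of the state.
- robot.sense(): the state, without advancing time (a new reading comes with each control period).
- robot.capture(name): name is "side" or "top" or "wrist"; returns the picture (420x560x3 uint8, red, green, blue); there is no depth.
- robot.camera_info(name): a dict with "intrinsics" (3x3 intrinsics, pixels), "view" (4x4, takes a point from world to camera coordinates). Camera axes: x right, y up, looking along -z (the intrinsics and any distortion apply to the point x, -y, -z); pixel columns grow to the right and rows downward; lengths in m; the calibration is good to about 2 mm. The wrist camera is an equidistant fisheye: a pixel r from the principal point sees the ray r / f radians off the axis. A picture is of the moment at which its call begins: read the wrist's pose just before it. camera_info takes no time and is no camera call; for the wrist camera it gives the pose at the moment of the call.
- robot.close_job(): hands the job in, once; it reports no verdict.
Trained networks look in the newest picture that a camera, given by its name, has taken for a name from the list of things; names that differ only in an ending like _2 or _b are one class to them, and where a whole thing is asked for, a point or a joint stands for the part that bears it (a point fixed in the world has none). Each returns a list of dicts, best first, with "confidence" (0 to 1); they miss things now and then, are a little off and sometimes report something else, mostly with a low value. They report only what shows in the picture. A call takes as long as a camera call.
- robot.look_for(camera, name): "box" ([left, top, right, bottom] in pixels, round what is visible of it).
- robot.cut_out(camera, name): "mask" (420x560 bool, what is visible of it) and "box" ([left, top, right, bottom] in pixels, round what is visible of it).
- robot.place_of(camera, name): "uv" ([column, row] in pixels: a listed point, or the origin of a listed thing).
The state is a dict: "time": time; "joints": joint angles; "joint_velocities": joint speeds; "effort": joint torques, N m; "position": TCP position; "tcp_rot": TCP orientation; "contact_force": force on the tool from outside, world axes, zero at the start; "moment": the same for the moment, N m; "opening": finger opening in m.
Only numpy, scipy, OpenCV 4.12 (cv2) and the standard library are available. Lean on these libraries where they do the work, as an engineer would, in place of code of your own. Each camera call takes 0.05 s, during which the arm holds its last target.

## Working session

There is one attempt and no reset: what is moved stays moved. The work goes in short steps, Python scripts to look and compute and a tool call to move; the robot and the scene stay as the last step left them, time stands still between calls to the robot, and variables do not carry over. Pictures are saved under pics/ and viewed, and the job is handed in when it is done.

Besides the shell and the picture viewer there is one more tool, called after "Emit:" as a command line: name --pt "numbers of a row" for each row, then --argument value for the rest. play_rows: Moves the arm, as the interface text tells. Its arguments: {"type":"object","properties":{"moves":{"type":"array","items":{"type":"array","items":{"type":"number"}}}},"required":["moves"]}

```bash
ls; mkdir -p pics; cat > h.py <<'E'
import numpy as np, cv2
from station import robot
def save(cam,n):
    im=robot.capture(cam); cv2.imwrite(f'pics/{n}.png',im[:,:,::-1]); return im
def ray(cam,uv,info=None):
    i=info or robot.camera_info(cam); K=np.array(i['intrinsics']);V=np.array(i['view'])
    x=(uv[0]-K[0,2])/K[0,0]; y=(uv[1]-K[1,2])/K[1,1]
    if cam=='wrist':
        r=np.hypot(x,y); s=np.sin(r)/r if r>1e-9 else 1
        d=np.array([x*s,-y*s,-np.cos(r)])
    else: d=np.array([x,-y,-1.])
    R=V[:3,:3]; o=-R.T@V[:3,3]; return o,R.T@d
def atz(cam,uv,z,info=None):
    o,d=ray(cam,uv,info); return o+d*(z-o[2])/d[2]
def proj(cam,p,info=None):
    i=info or robot.camera_info(cam); K=np.array(i['intrinsics']);V=np.array(i['view'])
    c=V[:3,:3]@np.array(p)+V[:3,3]; a=np.array([c[0],-c[1],-c[2]])
    if cam=='wrist':
        t=np.arctan2(np.hypot(a[0],a[1]),a[2]); n=np.hypot(a[0],a[1]); a=np.array([a[0]/n*t,a[1]/n*t,1])
    else: a=a/a[2]
    return (K@a)[:2]
E
python3 - <<'E'
from h import *
s=robot.sense(); print(s)
for c in ('side','top','wrist'):
    save(c,c+'0'); i=robot.camera_info(c); print(c,i)
    for n,z in (('diffuser_cell',0),('cell_top',.042),('lamp',0),('barrel_top',.076),('pin_height',.0625)):
        try:
            for d in robot.place_of(c,n)[:2]: print(c,n,d['confidence'],np.round(d['uv'],1),atz(c,d['uv'],z).round(4))
        except Exception as e: print(c,n,e)
E
```

```text
pics
{'time': 0.0, 'joints': array([ 1.08372148e+00,  1.81533097e-01,  1.60798672e+00, -2.37368045e-05,
        1.35378863e+00, -2.06276600e-01]), 'joint_velocities': array([ 0.00024147,  0.00058794,  0.0004099 , -0.00014611,  0.0003247 ,
       -0.00067204]), 'effort': array([-2.43237373e-03, -4.33865869e+01, -3.41843462e+01,  7.01351766e-02,
        3.87583114e-02, -1.58706562e-04]), 'position': array([0.15907104, 0.55201086, 0.23782489]), 'tcp_rot': array([ 3.74911436e-04,  7.99098508e-01,  6.01199500e-01, -7.71729210e-04]), 'contact_force': array([0.82560142, 0.72800719, 0.18677668]), 'moment': array([-0.02735609, -0.05990373, -0.00805536]), 'opening': 0.08803876237852144}
side {'intrinsics': array([[442.60429244,   0.        , 284.08813433],
       [  0.        , 442.60429244, 212.41223441],
       [  0.        ,   0.        ,   1.        ]]), 'view': array([[-0.99544512, -0.09379745,  0.01706039,  0.53761107],
       [ 0.05973568, -0.47419041,  0.87839348, -0.14958391],
       [-0.0743012 ,  0.87541162,  0.47763358, -0.82501799],
       [ 0.        ,  0.        ,  0.        ,  
[... 1027 characters left out ...]
9.6 265.5] [ 0.4388 -0.2944  0.042 ]
top lamp 0.93 [297.6 239.7] [ 0.4962 -0.1249  0.    ]
top barrel_top 0.73 [299.3 231.5] [ 0.5077 -0.1238  0.076 ]
top barrel_top 0.41 [363.6 125.3] [ 0.7336 -0.263   0.076 ]
top pin_height 0.66 [300.4 236.4] [ 0.4987 -0.1269  0.0625]
wrist {'intrinsics': array([[325.1922621 ,   0.        , 276.72468502],
       [  0.        , 325.1922621 , 205.73271959],
       [  0.        ,   0.        ,   1.        ]]), 'view': array([[ 0.27761065,  0.96069219,  0.00168638, -0.57606791],
       [-0.91058458,  0.26368979, -0.31828197,  0.04257574],
       [-0.30621569,  0.08682287,  0.94799459, -0.39045455],
       [ 0.        ,  0.        ,  0.        ,  1.        ]])}
```

View pics/side0.png

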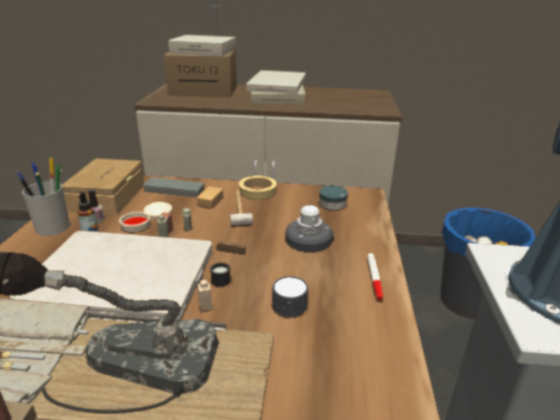

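View pics/top0.png

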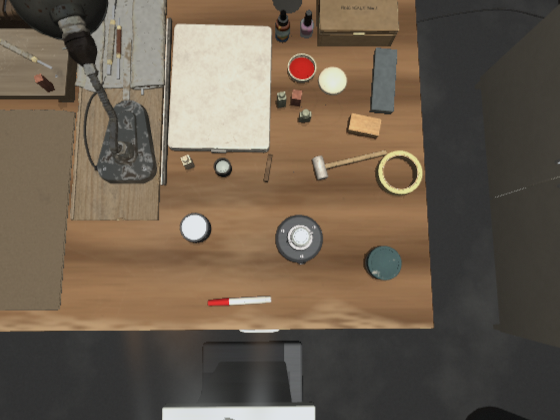

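Emit:
play_rows --pt "40 -50 -3 0 0 0 1" --pt "70 -90 -6 0 0 0 1" --pt "100 -128 -8 0 0 0 1" --pt "130 -166 -10 0 0 0 1" --pt "160 -204 -12 0 0 0 1" --pt "190 -242 -14 0 0 0 1" --pt "220 -280 -16 0 0 0 1" --pt "250 -318 -18 0 0 0 1" --pt "280 -356 -20 0 0 0 1" --pt "310 -394 -22 0 0 0 1" --pt "340 -432 -22 0 0 0 1" --pt "355 -455 -22 0 0 0 1"

```text
time: 2.1
position: [0.5164, 0.0943, 0.2169]
tcp_rot: [0.001, 0.8, 0.6, 0.0]
contact_force: [0.3, -0.2, 0.2]
opening: 0.0883
```

```bash
python3 - <<'E'
from h import *
s=robot.sense(); print(s['time'],s['position'],s['joints'])
i=robot.camera_info('wrist');save('wrist','w1')
V=np.array(i['view']);print('cam',-V[:3,:3].T@V[:3,3])
for n,z in (('diffuser_cell',0),('cell_top',.042),('lamp',0),('barrel_top',.076),('pin_height',.0625)):
  for d in robot.place_of('wrist',n)[:2]: print(n,d['confidence'],np.round(d['uv'],1),atz('wrist',d['uv'],z,i).round(4))
E
```

```text
2.1 [0.51640874 0.09432761 0.21690445] [-4.53072316e-02  8.91818906e-02  1.75551747e+00 -6.00968089e-04
  1.29565703e+00 -1.33260504e+00]
cam [0.43607803 0.11822105 0.36272113]
diffuser_cell 0.74 [280.3 176.1] [0.5204 0.0984 0.    ]
cell_top 0.86 [277.8 187. ] [0.5209 0.0951 0.042 ]
lamp 0.89 [106.6 209.3] [ 0.4962 -0.1295  0.    ]
lamp 0.7 [159.9  78.6] [ 3.702e-01 -2.000e-04  0.000e+00]
barrel_top 0.74 [ 79.8 233.9] [ 0.4995 -0.1261  0.076 ]
barrel_top 0.45 [  9.3 208.6] [ 0.4409 -0.223   0.076 ]
pin_height 0.77 [ 85.7 228.7] [ 0.4989 -0.1258  0.0625]
pin_height 0.66 [  7.8 213.1] [ 0.4456 -0.246   0.0625]
```

View pics/w1.png

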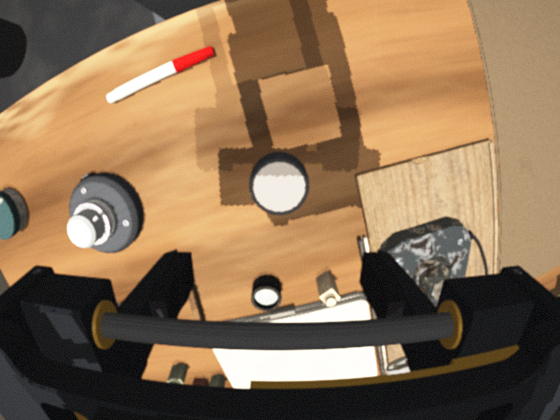

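```bash
cat > fit.py <<'E'
from h import *
from scipy.optimize import minimize
def circ(x,y,z,r): 
    a=np.linspace(0,2*np.pi,48,endpoint=False); return np.c_[x+r*np.cos(a),y+r*np.sin(a),0*a+z]
S=8
def sil(cam,info,x,y,cyls):
    m=np.zeros((420*S//4,560*S//4),np.uint8)  # 2x
    for r,z0,r1,z1 in cyls:
        p=np.array([proj(cam,q,info) for q in np.r_[circ(x,y,z0,r),circ(x,y,z1,r1)]])
        h=cv2.convexHull(((p+.5)*2*16).astype(np.int32)); cv2.fillConvexPoly(m,h,1,shift=4)
    return m
C={'diffuser_cell':[(.0315,0,.0315,.042)],'lamp':[(.052,0,.052,.028),(.0265,.028,.0265,.048),(.02,.028,.02,.071),(.02,.071,.016,.076)]}
def fit(cam,name,x0,info=None):
    i=info or robot.camera_info(cam); robot.capture(cam); L=robot.cut_out(cam,name)
    best=None
    for d in L[:3]:
        m=cv2.resize(d['mask'].astype(np.uint8),None,fx=2,fy=2,interpolation=cv2.INTER_NEAREST)
        f=lambda p:-(lambda s:(s&m).sum()/((s|m).sum()))(sil(cam,i,p[0],p[1],C[name]))
        r=minimize(f,x0,method='Nelder-Mead',options=dict(initial_simplex=[x0,[x0[0]+.006,x0[1]],[x0[0],x0[1]+.006]],xatol=1e-4,fatol=1e-4,maxiter=80))
        if best is None or r.fun<best[1]: best=(r.x.round(4),round(r.fun,3),d['confidence'])
    return best
E
python3 - <<'E'
from fit import *
for c in ('wrist','top','side'):
    for n,x in (('diffuser_cell',[.519,.095]),('lamp',[.499,-.127])): print(c,n,fit(c,n,x))
print(robot.sense()['time'])
E
```

```text
wrist diffuser_cell (array([0.5201, 0.0957]), np.float64(-0.916), 0.72)
wrist lamp (array([ 0.4977, -0.1285]), np.float64(-0.923), 0.78)
top diffuser_cell (array([0.5234, 0.0859]), np.float64(-0.104), 0.45)
top lamp (array([ 0.4969, -0.1253]), np.float64(-0.945), 0.96)
side diffuser_cell (array([0.5215, 0.0943]), np.float64(-0.928), 0.9)
side lamp (array([ 0.4978, -0.1305]), np.float64(-0.909), 0.96)
3.0
```

Emit:
play_rows --pt "4 1 -40 0 0 0 1" --pt "4 1 -80 0 0 0 1" --pt "4 1 -120 0 0 0 1" --pt "4 1 -155 0 0 0 1" --pt "4 1 -185 0 0 0 1" --pt "4 1 -205 0 0 0 1" --pt "4 1 -205 0 0 0 1" --pt "4 1 -205 0 0 0 0.5" --pt "4 1 -205 0 0 0 0.5" --pt "4 1 -205 0 0 0 0.5" --pt "4 1 -205 0 0 0 0.5"

```text
time: 4.1
position: [0.5194, 0.0983, 0.0131]
tcp_rot: [0.001, 0.799, 0.601, 0.001]
contact_force: [-0.9, -0.9, 5.0]
opening: 0.0606
```

```bash
python3 - <<'E'
from fit import *
for c in ('wrist','top','side'):
    print(c,fit(c,'diffuser_cell',[.519,.096]))
    save(c,c+'2')
    for d in robot.place_of(c,'cell_top')[:1]: print(d, atz(c,d['uv'],.042))
s=robot.sense();print(s)
a=cv2.imread('pics/side2.png')[220:360,200:390];b=cv2.imread('pics/wrist2.png')
cv2.imwrite('pics/side2c.png',cv2.resize(a,None,fx=4,fy=4))
E
```

```text
wrist (array([0.5218, 0.0982]), np.float64(-0.77), 0.95)
{'uv': [275.4, 305.7], 'confidence': 0.83} [0.52122035 0.0977806  0.042     ]
top None
side (array([0.5219, 0.0961]), np.float64(-0.291), 0.63)
{'uv': [290.6, 291.4], 'confidence': 0.76} [0.51944167 0.10925989 0.042     ]
{'time': 4.7, 'joints': array([-3.74748330e-02,  4.00818942e-01,  1.85665550e+00, -4.89753990e-04,
        8.81887466e-01, -1.32745482e+00]), 'joint_velocities': array([-0.00084127, -0.00130121, -0.00096381, -0.00100433, -0.00131244,
       -0.0010963 ]), 'effort': array([  0.47379004, -40.99920273, -22.84662724,   0.44522694,
        -0.36037115,   0.07022671]), 'position': array([0.51940291, 0.09829127, 0.01309545]), 'tcp_rot': array([8.50300134e-04, 7.99011802e-01, 6.01314277e-01, 7.46219606e-04]), 'contact_force': array([-0.82419591, -0.97912766,  7.68564235]), 'moment': array([-0.34745514,  0.25082102,  0.06296311]), 'opening': 0.060875415425132695}
```

View pics/side2c.png

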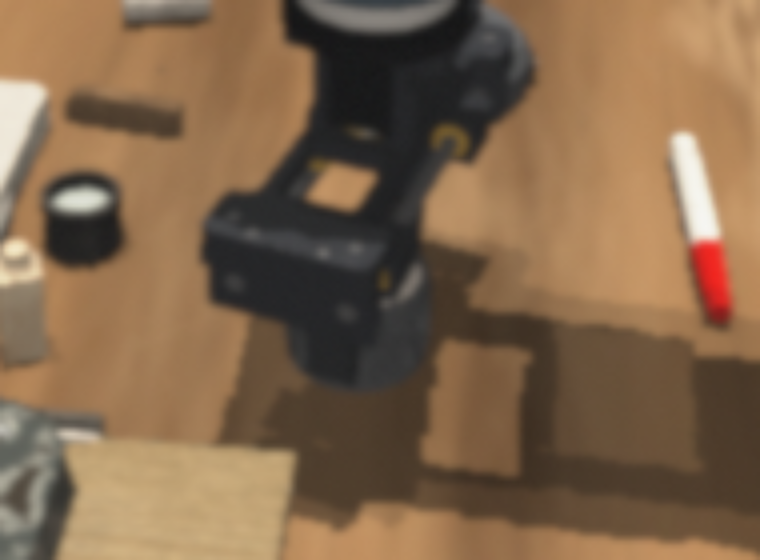

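View pics/wrist2.png

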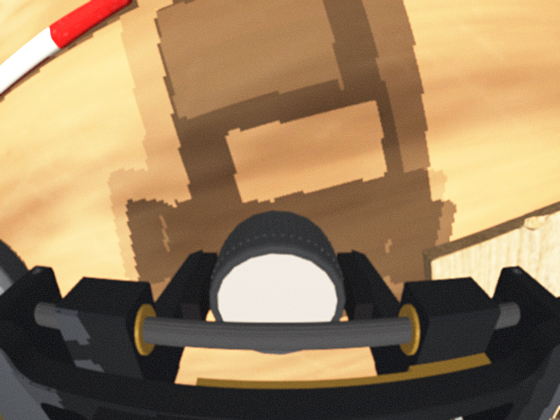

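Emit:
play_rows --pt "0 0 10 0 0 0 0.5" --pt "0 0 40 0 0 0 0.5" --pt "0 0 75 0 0 0 0.5" --pt "0 -15 100 0 0 0 0.5" --pt "-4 -45 110 0 0 0 0.5" --pt "-8 -80 110 0 0 0 0.5" --pt "-12 -115 110 0 0 0 0.5" --pt "-16 -150 110 0 0 0 0.5" --pt "-19 -180 110 0 0 0 0.5" --pt "-21 -205 110 0 0 0 0.5" --pt "-23 -222 110 0 0 0 0.5" --pt "-23 -222 110 0 0 0 0.5"

```text
time: 5.9
position: [0.4951, -0.1253, 0.1223]
tcp_rot: [0.0, 0.8, 0.6, 0.0]
contact_force: [0.1, 0.3, -2.3]
opening: 0.0606
```

```bash
python3 - <<'E'
from fit import *
s=robot.sense();print(s['time'],s['position'],s['contact_force'],s['moment'],s['opening'])
for c in ('wrist','side','top'):
    save(c,c+'3')
    for d in robot.place_of(c,'cell_top')[:1]: print(c,d, atz(c,d['uv'],s['position'][2]+.030))
    for d in robot.place_of(c,'barrel_top')[:1]: print(c,d, atz(c,d['uv'],.076))
a=cv2.imread('pics/side3.png')[120:260,220:410]
cv2.imwrite('pics/side3c.png',cv2.resize(a,None,fx=4,fy=4))
E
```

```text
5.9 [ 0.49513998 -0.12531578  0.12225405] [ 0.09568033  0.3114681  -2.27240294] [ 0.00828063  0.03617542 -0.00390229] 0.060630426041148704
wrist {'uv': [275.8, 309.5], 'confidence': 0.6} [ 0.49804964 -0.12394506  0.15225405]
side {'uv': [313.9, 177.8], 'confidence': 0.9} [ 0.49344202 -0.11846864  0.15225405]
side {'uv': [307.2, 207.1], 'confidence': 0.94} [ 0.50455511 -0.135011    0.076     ]
top {'uv': [186.2, 160.7], 'confidence': 0.31} [0.63602994 0.09465327 0.15225405]
top {'uv': [269.3, 170.6], 'confidence': 0.23} [ 0.63491436 -0.06259315  0.076     ]
```

View pics/side3c.png

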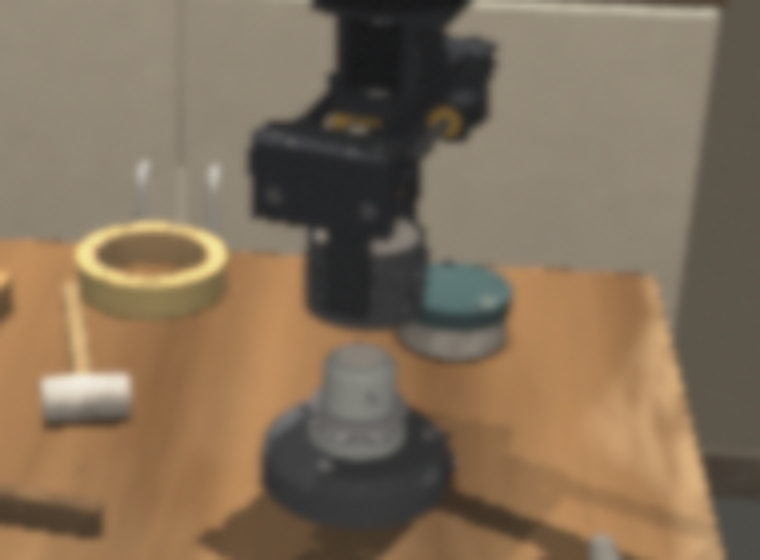

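View pics/wrist3.png

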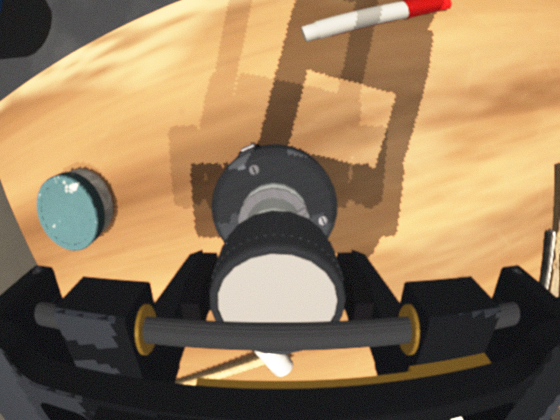

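```bash
cat > ov.py <<'E'
from fit import *
def ov(cam,src,dst,lx,cx,zc,crop,info=None):
    i=info or robot.camera_info(cam); a=cv2.imread(src)
    x0,y0,x1,y1=crop; k=4
    a=cv2.resize(a[y0:y1,x0:x1],None,fx=k,fy=k)
    def dr(P,col):
        p=np.array([proj(cam,q,i) for q in P]); p=((p-[x0,y0]+.5)*k).astype(np.int32); cv2.polylines(a,[p],True,col,1)
    for z,r in ((0,.052),(.028,.052),(.048,.0265),(.071,.02),(.076,.016)): dr(circ(*lx,z,r),(0,255,0))
    for z,r in ((zc,.0315),(zc+.042,.0315)): dr(circ(*cx,z,r),(0,0,255))
    cv2.imwrite(dst,a)
E
python3 - <<'E'
from ov import *
s=robot.sense()
print(proj('side',[.498,-.128,.06]),proj('side',[.4965,-.1253,.13]))
ov('side','pics/side3.png','pics/o1.png',(.4975,-.128),(.4968,-.1253),.1105,(220,120,410,260))
ov('wrist','pics/wrist3.png','pics/o2.png',(.4975,-.128),(.4968,-.1253),.1105,(190,120,380,260))
E
```

```text
[309.7943202  215.42509826] [311.99381904 186.28823595]
```

View pics/o1.png

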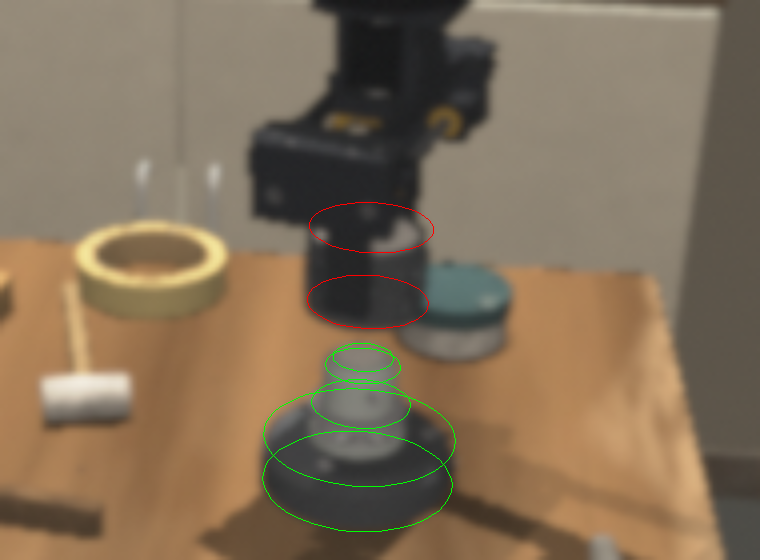

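View pics/o2.png

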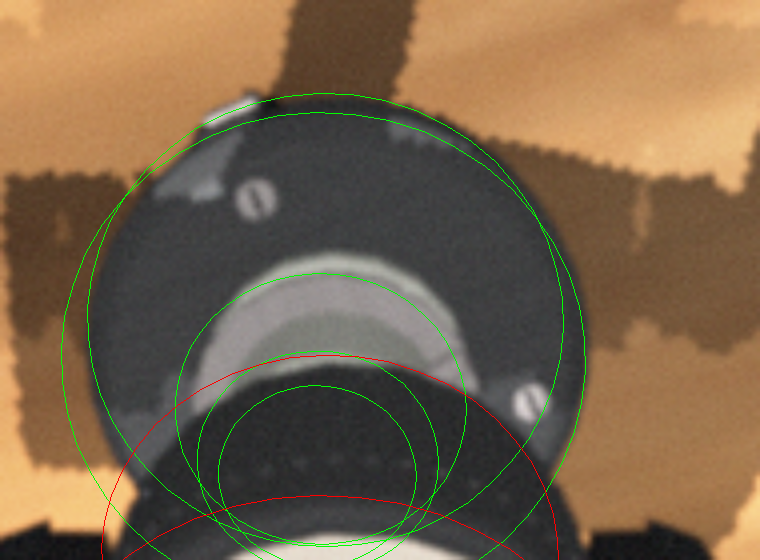

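Emit:
play_rows --pt "1.5 -2.5 0 0 0 0 0.5" --pt "1.5 -2.5 -10 0 0 0 0.5" --pt "1.5 -2.5 -20 0 0 0 0.5" --pt "1.5 -2.5 -28 0 0 0 0.5" --pt "1.5 -2.5 -32 0 0 0 0.5" --pt "1.5 -2.5 -35 0 0 0 0.5" --pt "1.5 -2.5 -37 0 0 0 0.5" --pt "1.5 -2.5 -37 0 0 0 0.5"

```text
time: 7.15
position: [0.4968, -0.126, 0.0846]
tcp_rot: [-0.0, 0.799, 0.601, -0.0]
contact_force: [-0.1, -0.4, -1.1]
opening: 0.0606
```

```bash
python3 - <<'E'
from ov import *
s=robot.sense();print(s['time'],s['position'],s['contact_force'],s['moment'],s['opening'])
save('side','side4')
ov('side','pics/side4.png','pics/o3.png',(.4983,-.128),(.4983,-.128),s['position'][2]-.0118,(220,120,410,260))
E
```

```text
7.15 [ 0.49680882 -0.12600525  0.08456608] [-0.06207951 -0.37872308 -1.11418006] [-0.02829354  0.00048549 -0.02031667] 0.06060981465374756
```

View pics/o3.png

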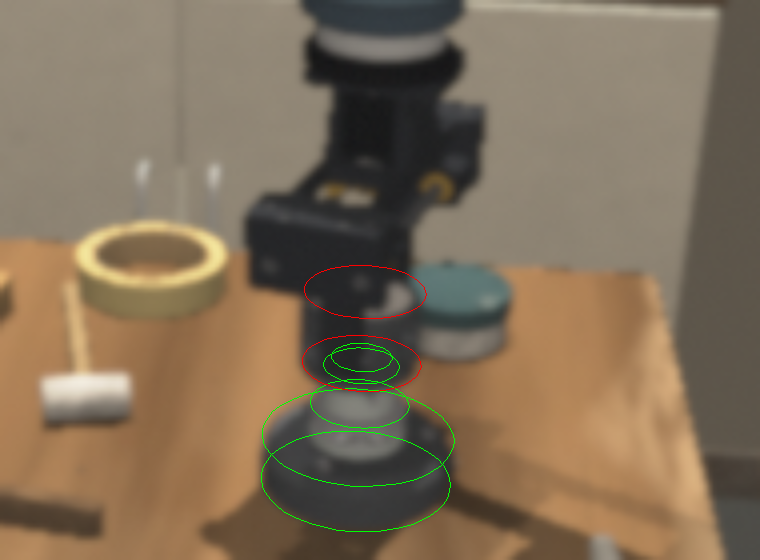

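Emit:
play_rows --pt "0 0 -2 0 0 0 0.5" --pt "0 0 -4 0 0 0 0.5" --pt "0 0 -6 0 0 0 0.5" --pt "0 0 -8 0 0 0 0.5" --pt "0 0 -9 0 0 0 0.5" --pt "0 0 -9 0 0 0 0.5"

```text
time: 7.8
position: [0.497, -0.1268, 0.077]
tcp_rot: [0.001, 0.799, 0.601, -0.0]
contact_force: [-6.8, -1.8, 12.2]
opening: 0.0607
```

Emit:
play_rows --pt "-1 0 0 0 0 -0.06 0.5" --pt "-1 0 0 0 0 -0.12 0.5" --pt "-1 0 0 0 0 -0.18 0.5" --pt "-1 0 0 0 0 -0.24 0.5" --pt "-1 0 0 0 0 -0.3 0.5" --pt "-1 0 0 0 0 -0.36 0.5"

```text
time: 8.4
position: [0.4975, -0.1266, 0.0772]
tcp_rot: [0.001, 0.894, 0.447, 0.001]
contact_force: [-0.4, -0.0, 7.9]
opening: 0.0606
```

```bash
python3 - <<'E'
from h import *
s=robot.sense();print(s['time'],s['position'],s['contact_force'],s['moment'],s['joints'],s['tcp_rot'])
E
```

```text
8.4 [ 0.49748866 -0.12661082  0.07721046] [-0.41873118 -0.04273246  7.93556176] [-0.12241664  0.01627588  0.17250737] [-4.81004341e-01  2.55183989e-01  1.88330037e+00  4.90850141e-04
  9.99322392e-01 -1.40899164e+00] [0.00141317 0.89432998 0.4474039  0.0012763 ]
```

Emit:
play_rows --pt "0 0 0 0 0 -0.06 0.5" --pt "0 0 0 0 0 -0.12 0.5" --pt "0 0 0 0 0 -0.18 0.5" --pt "0 0 0 0 0 -0.24 0.5" --pt "0 0 0 0 0 -0.3 0.5"

```text
time: 8.9
position: [0.4977, -0.1264, 0.0773]
tcp_rot: [0.001, 0.951, 0.309, 0.002]
contact_force: [-0.0, -0.9, 8.3]
opening: 0.0608
```

Emit:
play_rows --pt "0 0 0 0 0 -0.06 0.5" --pt "0 0 0 0 0 -0.12 0.5" --pt "0 0 0 0 0 -0.18 0.5" --pt "0 0 0 0 0 -0.24 0.5" --pt "0 0 0 0 0 -0.3 0.5"

```text
time: 9.4
position: [0.4977, -0.1264, 0.0773]
tcp_rot: [0.001, 0.987, 0.163, 0.002]
contact_force: [0.3, 0.2, 8.4]
opening: 0.0609
```

Emit:
play_rows --pt "0 0 0 0 0 -0.06 0.5" --pt "0 0 0 0 0 -0.12 0.5" --pt "0 0 0 0 0 -0.18 0.5" --pt "0 0 0 0 0 -0.24 0.5" --pt "0 0 0 0 0 -0.3 0.5"

```text
time: 9.9
position: [0.4972, -0.1258, 0.0764]
tcp_rot: [-0.0, 1.0, 0.014, 0.002]
contact_force: [2.8, 1.3, -0.0]
opening: 0.0606
```

```bash
python3 - <<'E'
from h import *
s=robot.sense();print(s['time'],s['position'],s['contact_force'],s['moment'],s['joints'],s['tcp_rot'])
E
```

```text
9.9 [ 0.49716519 -0.12578921  0.07644736] [ 2.80356081  1.34775844 -0.03551788] [ 0.17043707 -0.37117642 -0.01447802] [-0.48063361  0.25601165  1.88420327  0.00199448  0.99878004 -0.50884836] [-1.21868680e-04  9.99906752e-01  1.35681956e-02  1.54155772e-03]
```

Emit:
play_rows --pt "0 0 -1 0 0 0 0.5" --pt "0 0 -2 0 0 0 0.5" --pt "0 0 -3 0 0 0 0.5" --pt "0 0 -4 0 0 0 0.5"

```text
time: 10.3
position: [0.4982, -0.1263, 0.073]
tcp_rot: [0.0, 1.0, 0.015, 0.003]
contact_force: [6.7, 2.6, 5.2]
opening: 0.0606
```

Emit:
play_rows --pt "0.5 0.5 -1 0 0 0 0.5" --pt "1 0.5 -3 0 0 0 0.5" --pt "1 0.5 -5 0 0 0 0.5" --pt "1 0.5 -7 0 0 0 0.5" --pt "1 0.5 -7 0 0 0 0.5"

```text
time: 10.8
position: [0.4985, -0.1259, 0.0652]
tcp_rot: [0.0, 1.0, 0.015, 0.002]
contact_force: [6.4, -0.3, -1.7]
opening: 0.0609
```

```bash
python3 - <<'E'
from h import *
s=robot.sense();print(s['time'],s['position'],s['contact_force'],s['moment'],s['tcp_rot'])
E
```

```text
10.8 [ 0.49847723 -0.12592833  0.06517825] [ 6.43472101 -0.28284629 -1.70327236] [-0.0571551  -1.04327718 -0.25765456] [4.72754687e-04 9.99880222e-01 1.53557026e-02 1.87640365e-03]
```

Emit:
play_rows --pt "1 0 -2 0 0 -0.03 0.5" --pt "1 0 -4 0 0 -0.03 0.5" --pt "1 0 -6 0 0 -0.03 0.5" --pt "1 0 -8 0 0 -0.03 0.5" --pt "1 0 -10 0 0 -0.03 0.5" --pt "1 0 -10 0 0 -0.03 0.5"

```text
time: 11.4
position: [0.4982, -0.1251, 0.0548]
tcp_rot: [-0.0, 1.0, 0.001, 0.0]
contact_force: [3.3, 3.1, 3.4]
opening: 0.0611
```

```bash
python3 - <<'E'
from h import *
s=robot.sense();print(s['time'],s['position'],s['contact_force'],s['moment'],s['tcp_rot'])
E
```

```text
11.4 [ 0.49821568 -0.12507386  0.0548187 ] [3.26949001 3.08132396 3.44143974] [ 0.42514125 -0.49974054 -0.06262514] [-2.74193153e-04  9.99999695e-01  6.23561208e-04  3.80864632e-04]
```

Emit:
play_rows --pt "0 0.5 -1 0 0 0 0.5" --pt "0 0.5 -2 0 0 0 0.5" --pt "0 0.5 -2 0 0 0 0.5" --pt "0 0.5 -2 0 0 0 0.5"

```text
time: 11.8
position: [0.4983, -0.1251, 0.0544]
tcp_rot: [0.0, 1.0, 0.001, 0.0]
contact_force: [-2.9, 4.7, 18.7]
opening: 0.0608
```

Emit:
play_rows --pt "0 0.5 -0.5 0 0 0 0.5" --pt "0 0.5 -0.5 0 0 0 0.5" --pt "0 0.5 -0.5 0 0 0 0.5"

```text
time: 12.1
position: [0.4983, -0.1251, 0.0544]
tcp_rot: [0.001, 1.0, 0.001, 0.0]
contact_force: [-4.5, 3.5, 23.4]
opening: 0.0607
```

```bash
python3 - <<'E'
from ov import *
save('side','side5');save('wrist','w5')
s=robot.sense();print(s['time'],s['position'],s['contact_force'],s['moment'],s['tcp_rot'],s['opening'])
ov('side','pics/side5.png','pics/o5.png',(.4983,-.1285),(.4983,-.1285),.042,(220,120,410,260))
ov('side','pics/side5.png','pics/o6.png',(.4983,-.1285),(.4983,-.1285),.048,(220,120,410,260))
E
```

```text
12.2 [ 0.49833795 -0.12505861  0.05434842] [-4.90106285  3.31038597 22.52630454] [ 0.31204664  1.0014366  -0.09154689] [5.91350369e-04 9.99999512e-01 7.52421459e-04 2.44973831e-04] 0.06077538783779347
```

View pics/o5.png

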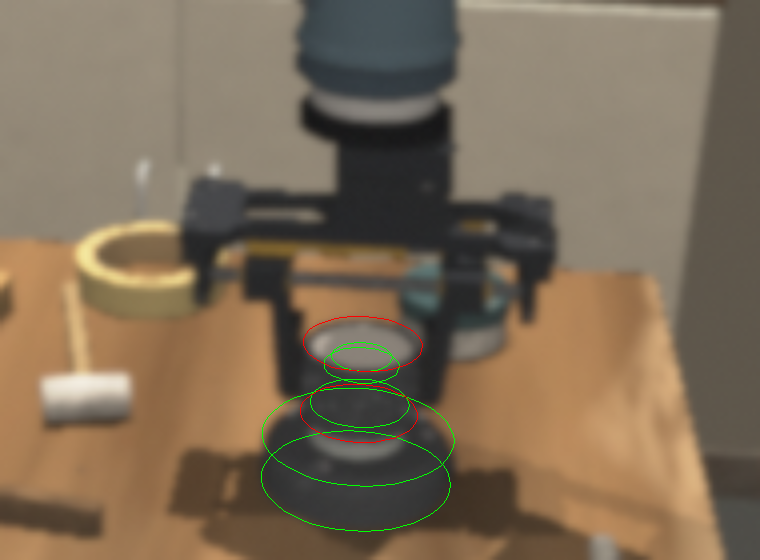

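View pics/w5.png

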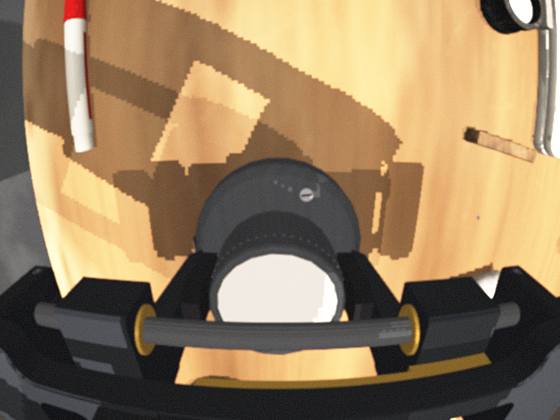

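Emit:
play_rows --pt "-0.5 0.5 -0.3 0 0 0 0.5" --pt "-0.5 0.5 -0.3 0 0 0 0.5" --pt "-0.5 0.5 -0.3 0 0 0 0.5" --pt "-0.5 0.5 -0.3 0 0 0 0.5" --pt "-0.5 0.5 -0.3 0 0 0 0.5"

```text
time: 12.7
position: [0.4983, -0.125, 0.0544]
tcp_rot: [0.001, 1.0, 0.001, 0.001]
contact_force: [-4.6, 1.8, 22.3]
opening: 0.0606
```

```bash
python3 - <<'E'
from h import *
s=robot.sense();print(s['time'],s['position'],s['contact_force'],s['moment'],s['opening'])
E
```

```text
12.7 [ 0.49831695 -0.12500981  0.05435943] [-4.57180204  1.83088506 22.33624053] [ 0.11026146  0.94996518 -0.08427941] 0.06060389055613663
```

```bash
python3 - <<'E'
from h import *
print(robot.close_job()); s=robot.sense();print(s['time'],s['position'],s['contact_force'])
E
```

```text
the job is handed in; nothing more can be done
None
the job is handed in; nothing more can be done
```

The diffuser cell is on the barrel and pushed fully home. I handed the job in at 12.7 s with the gripper still closed on it and pressing down.

I gripped the cell across its diameter, set it over the barrel onto the cross pin, and turned it about 72° while pressing lightly. It then dropped over the pin, and I pushed it down to the hard stop.

**Last checks**
- **Depth:** the tool went down 22.8 mm from where the cell rested on the pin. The expected travel to home is 23 mm.
- **Stop:** at the bottom, the upward force rose from about 3 N to 19 N within 0.4 mm. It then held steady at about 22 N, against 7.6 N from the spring alone.
- **Grip:** the wrist picture showed the cell in the same place between the fingers, so I saw no slip.
- **Side picture:** it agrees with the cell being home only to within a few millimetres, because of the camera calibration.
- **Left over:** a small sideways force of about 5 N remained, and a 0.5 mm correction did not remove it. My last 0.3 mm of commanded push also did not raise the force.
- **Other things:** I steered clear of the other things on the table and saw none of them move, but I did not re-measure their positions.

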